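# Sort the stay lugs, then hold the housing cover for tacking

### The job

Get the filter housing ready for the welder to tack on its cover stay. First sort the two stay lugs by their inspection tags: the green-tagged one flat into the green pass nest and the red-tagged one flat into the red reject nest, leaving the cover shut meanwhile. Then raise the round cover by its yellow handle to 60 degrees from closed, never letting it drop, and finish while still holding it there by the handle, with the hammer, spray can and magnet square left where they are.

Things in the scene. Friction and masses are not known exactly. Their poses are not given: they have to be found in the camera images.
- green_lug: loose steel stay lug (pad eye) that passed inspection, 0.34 kg: flat foot 90 x 44 x 8 mm (x, y, z) with an upright eye plate on its middle, 40 mm long (x), 10 mm thick (y), rounded top 53 mm above the underside, 13 mm eye; a green tag on top of each end of the foot. Origin: centre of the underside, z up; the two ends are alike. Best pinched across the eye plate.
- red_lug: a lug like green_lug in all sizes, but rejected: red tags on its foot. Origin: centre of the underside.
- green_nest: pass nest, fixed to the bench: tray 114 x 68 x 14 mm (x, y, z) with a green frame 8 mm wide round a pocket of 98 x 52 mm; pocket floor 6 mm above the bench, frame top 14 mm above it. Takes the lug's foot lying along x, either way round, with 4 mm play on every side. Origin: centre of the underside.
- red_nest: reject nest, like green_nest in all sizes but with a red frame. Origin: centre of the underside.
- housing: round steel filter housing, fixed to the bench: foot flange 240 mm across and 10 mm high, shell 190 mm across, rim top 100 mm above the bench; a pipe nozzle 42 mm in radius sticks out to 161 mm from the axis towards its own -y. Origin: on the axis, at the bench. The cover's hinge is at its +x side, the handle at its -x side.
- cover_hinge (a point): middle of the hinge pin of the cover, 118 mm from the housing's axis towards the housing's +x, 102 mm above the bench; the pin lies along the housing's y.
- cover (a joint): angle of the round steel cover (206 mm across, 4 mm thick, about 0.7 kg with handle) about the hinge pin, rad: 0 shut, 1.047 = 60 degrees, stop at 1.75; grows as the handle side rises. It starts shut; no spring or stay and hardly any hinge friction, so it falls shut when let go.
- cover_handle (a point): middle of the bar of the cover's yellow D handle (legs and bar), welded near the edge farthest from the hinge: round bar 12 mm thick, 100 mm long, parallel to the hinge pin, 45 mm above the cover. Shut, it lies 181 mm from the pin towards the housing's -x and 47 mm above the pin (149 mm above the bench); it swings with the cover. The bar may turn between the finger pads.
- hammer: bystander: hammer with a wooden handle, 270 mm long, lying on the bench to the right of the housing; origin: underside, near its middle.
- spray_can: bystander: upright spray can with an orange label, 60 mm across, 170 mm high, at the far side of the bench; origin: centre of the underside.
- magnet_square: bystander: blue magnetic welding square (a flat triangle), about 95 x 95 x 16 mm, lying on the bench left of the lugs and nests; origin: underside, near its middle.
Mind the look-alikes: they are no part of the job. What is shaped like the red_lug but purple is not meant.

How it is judged:
By the outcome, as a careful person would: the job done as asked, in the order asked, and still so for the second after the job is handed in, while the arm keeps its last pose, push and grip.
It also fails if it takes over 72 s, if anything falls off the work surface, if the arm or the gripper's body presses on something with over 40 N, if the wrist force passes 120 N, or if a joint passes its speed limit or range.

### The arm

A 6-joint arm with a two-finger parallel gripper is mounted at the origin on the work surface. World frame = base frame: x ahead of the robot, y to its left, z up, the work surface at z = 0. Lengths are in mm, angles in rad, forces in N, time in s.
With the tool pointing down it reaches from about 325 to 850 mm from the base axis. Payload 15.5 kg.
Tool frame: the origin (TCP) lies midway between the tips of the shut fingers; the grasp point (between the pads) lies 19 mm behind it; z points along the fingers, y is the line along which they close (so a half turn about z gives the same grasp; the last joint's range is limited). The gripper opens to 91 mm and grips with 3 to 60 N. Pads are 32 mm wide; open, the fingers measure 118 mm over their backs; the gripper's body (76 mm by 178 mm) begins 60 mm behind the grasp point.
Start: joints at [1.109, 0.494, 1.345, -0, 1.302, -0.096], TCP at [224.139, 583.428, 213.915] pointing down, gripper open.
Joint ranges: [-2.91, 2.91], [-0.82, 2.16], [0.22, 2.67], [-1.22, 4.37], [0.12, 2.79], [-3.08, 3.08]. Speed limits (rad/s): [1.89, 1.89, 2.57, 3.01, 3.01, 3.01].

### API

Orientations are given as a unit quaternion [w, x, y, z].
In Python, from cell import bot gives the robot as it stands. The module is installed in compiled form; this text tells all that it offers.
- The arm moves only by the tool step_arm, never from a script. Its argument "commands" is a list that holds one entry, the list of rows, each a list of 7 numbers: the turn, a rotation vector about the world's x, y, z in rad, then the shift along the world's x, y, z in mm, then the closure, from 0 (fully open) to 1 (shut). In form: [[[ax, ay, az, x, y, z, gripper], ...]]. A call has 1 to 10 rows; each row shifts and turns the commanded pose from where the row before left it; what a row does not reach is not made up. A row lasts 1/12 s, in which the tool goes at most 41.7 mm and 7.16 degrees, less where a joint would pass 70% of its speed; a pose out of reach is approached as far as the arm can. A call with a gripper value outside its range is refused whole. The fingers move at their own pace and stop on an object; the grip force is fixed at half the most. Time passes only in rows, so rows that do not move let the fingers close. It gives the time, the measured TCP pose, the force, the opening and the grip force at its end, in the units of the state.
- bot.get_state(): the state, without advancing time (a new reading comes with each control period).
- bot.grab_frame(name): name is "side" or "top" or "wrist"; returns a dict with "color" (400x640x3 uint8, red, green, blue), "z_map" (400x640 float32, mm along the optical axis (not along the pixel's ray), 0 where there is no reading), "fovy" (degrees; the focal length in pixels is half the picture's height over the tangent of half this angle, whatever the lens; pixels are square), "cx", "cy" (the principal point, pixels), "rvec" (rotation vector, rad) and "tvec" (3), from world to camera coordinates, as OpenCV has them. Camera axes: x right, y down, z forward; pixel columns grow to the right and rows downward; lengths in mm; the calibration is good to about 2 mm. A picture is of the moment at which its call begins.
- bot.close_job(): hands the job in; it is judged then, once.
The state is a dict: "time": time; "joints": joint angles; "joint_velocities": joint speeds; "joint_efforts": joint torques, N m; "ee_pos": TCP position; "eef_rot": TCP orientation; "wrist_force": force on the tool from outside, world axes, zero at the start; "ft_torque": the same for the moment, N m; "opening": opening from 0.0 (shut) to 1.0 (fully open); "grip_force": force on a finger pad.
Only numpy, scipy, OpenCV 4.12 (cv2) and the standard library are available. Lean on these libraries where they do the work, as an engineer would, in place of code of your own. Each camera call takes 0.05 s, during which the arm holds its last target. There are 200 camera calls.

## Working session

There is one attempt and no reset: what is moved stays moved. The work goes in short steps, Python scripts to look and compute and a tool call to move; the robot and the scene stay as the last step left them, time stands still between calls to the robot, and variables do not carry over. Pictures are saved under pics/ and viewed, at most 10 in all, crops included, and the job is handed in when it is done.

Besides the shell and the picture viewer there is one more tool, called after ">>>" as a command line: name --argument value ..., lists and objects as JSON in quotes. step_arm: Moves the arm, as the interface text tells. Its arguments: {"type":"object","properties":{"commands":{"type":"array","items":{"type":"array","items":{"type":"array","items":{"type":"number"}}}}},"required":["commands"]}

```bash
mkdir -p pics; cat > h.py <<'E'
import numpy as np, cv2
from cell import bot
def grab(n,save=None):
    f=bot.grab_frame(n); f['R']=cv2.Rodrigues(np.array(f['rvec'],float))[0]; f['t']=np.array(f['tvec'],float).ravel()
    f['f']=200/np.tan(np.radians(f['fovy'])/2)
    if save: cv2.imwrite(f'pics/{save}.png',f['color'][:,:,::-1])
    return f
def ray(f,u,v,z):
    d=f['R'].T@np.array([(u-f['cx'])/f['f'],(v-f['cy'])/f['f'],1]); c=-f['R'].T@f['t']
    return c+d*(z-c[2])/d[2]
def dep(f):
    v,u=np.mgrid[0:400,0:640]; Z=f['z_map']
    P=np.stack([(u-f['cx'])/f['f']*Z,(v-f['cy'])/f['f']*Z,Z],-1)
    return (P-f['t'])@f['R']
def hsv(f): return cv2.cvtColor(f['color'],cv2.COLOR_RGB2HSV)
E
python3 - <<'E'
from h import *
for n in('top','side'):
    f=grab(n,n); print(n,f['fovy'],f['cx'],f['cy'],-f['R'].T@f['t'],f['R'][2])
    H=hsv(f);P=dep(f)
    for nm,lo,hi in(('g',40,85),('r',0,7),('r2',172,180),('pur',125,160),('yel',22,34)):
        m=cv2.inRange(H,(lo,110,60),(hi,255,255)); k,l,s,c=cv2.connectedComponentsWithStats(m)
        for i in range(1,k):
            if s[i,4]>15:
                q=P[l==i]; print(nm,s[i].tolist(),c[i].round(1),np.median(q,0).round(0))
print(bot.get_state())
E
```

```text
top 52.94070099497533 317.00557745335294 203.0548730648697 [ 396.71879262  -15.21072346 1213.67317387] [ 0.14800647  0.00779932 -0.98895564]
g [206, 183, 29, 38, 401] [219.8 202.7] [581. 293.   8.]
g [261, 239, 12, 7, 62] [266.2 241.8] [461. 148.  10.]
g [265, 261, 11, 7, 58] [269.7 263.5] [396. 135.  10.]
r [263, 168, 31, 40, 805] [278.1 187.5] [627. 113.   8.]
r [568, 237, 72, 98, 4889] [608.9 283.4] [  312. -1122.  -371.]
r [197, 242, 13, 9, 83] [202.8 246.1] [451. 336.  10.]
r [190, 264, 13, 8, 72] [195.8 267.1] [389. 355.  10.]
r [241, 281, 7, 10, 37] [243.9 285.5] [335. 211.  10.]
r [100, 292, 40, 19, 395] [118.7 301.2] [292. 575.  19.]
r [221, 292, 7, 10, 28] [224.1 296.5] [301. 270.   9.]
r2 [567, 258, 5, 13, 17] [568.6 263.9] [  387. -1149.  -655.]
r2 [581, 261, 13, 12, 28] [586.9 266.1] [  375. -1130.  -503.]
r2 [572, 278, 14, 9, 26] [579.3 282.5] [  305. -1117.  -537.]
r2 [240, 280, 9, 12, 39] [243.8 285.4] [335. 212.  10.]
r2 [220, 291, 10, 12, 42] [224.3 297. ] [301. 269.  10.]
r2 [571, 292, 5, 16, 28] [572.4 300.9] [  212. -1143.  -644.]
pur [223, 280, 23, 23, 211] [233
[... 1026 characters left out ...]
 'joints': array([ 1.10848558e+00,  4.94087007e-01,  1.34606051e+00, -2.15740232e-05,
        1.30247535e+00, -9.54794068e-02]), 'joint_velocities': array([-0.00047636, -0.00042067, -0.00289132,  0.0002302 , -0.00126744,
       -0.00243936]), 'joint_efforts': array([ 2.08987061e-03, -8.80234623e+01, -3.82548308e+01,  7.10749626e-02,
        4.83914441e-02, -1.20940413e-04]), 'ee_pos': array([224.00661619, 583.12518834, 213.42198139]), 'eef_rot': array([-1.31808462e-04,  1.82386164e-01,  9.83226841e-01, -4.98068125e-04]), 'wrist_force': array([-0.07100001,  0.29850244, -0.12342422]), 'ft_torque': array([-0.05809488, -0.00761479, -0.04573621]), 'grip_force': 0.0, 'opening': 0.9995289641471719}
```

View pics/top.png

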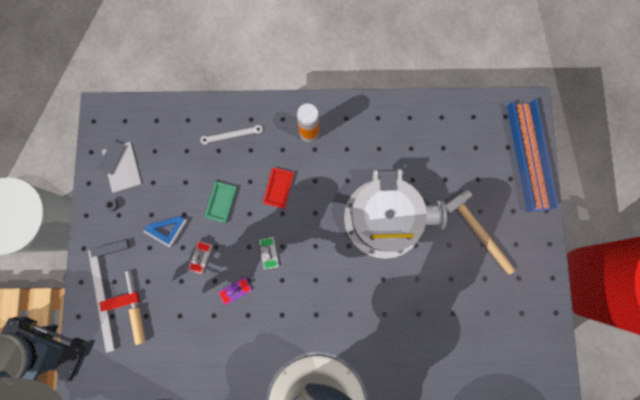

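View pics/side.png

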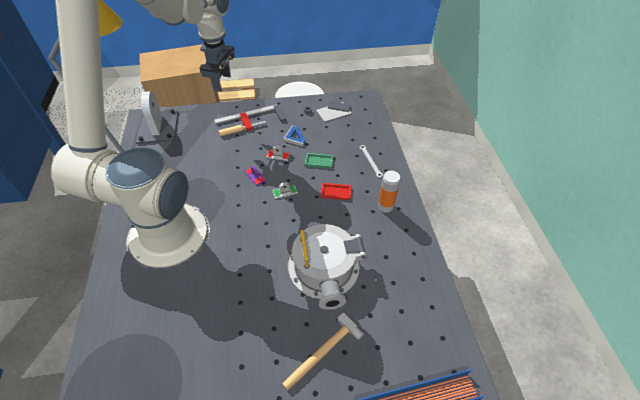

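Top view: the green lug is at (268,253), the red lug at (199,257) and the purple look-alike at (234,291). The green nest is at (220,202), the red nest at (278,187), and the housing handle at (393,236). The red clamp at (119,301) and the tags on the purple lug could be taken for the red lug. I choose the grey-bodied lugs by tag colour.

```bash
cat > m.py <<'E'
from h import *
def tags(f,col,near,z=8):
    H=hsv(f); 
    m=cv2.inRange(H,(40,90,50),(85,255,255)) if col=='g' else cv2.inRange(H,(0,90,60),(8,255,255))|cv2.inRange(H,(172,90,60),(180,255,255))
    k,l,s,c=cv2.connectedComponentsWithStats(m); r=[]
    for i in range(1,k):
        if s[i,4]>12:
            p=ray(f,*c[i],z)
            if np.hypot(*(p[:2]-near))<60: r.append((s[i,4],p))
    r=[p for _,p in sorted(r,key=lambda a:-a[0])[:2]]
    d=r[0]-r[1]; return ((r[0]+r[1])/2).round(1)[:2],np.hypot(*d[:2]).round(1),np.degrees(np.arctan(d[1]/d[0])).round(1)
def nest(f,col,near,z=14):
    H=hsv(f)
    m=cv2.inRange(H,(40,90,40),(85,255,255)) if col=='g' else cv2.inRange(H,(0,90,40),(8,255,255))|cv2.inRange(H,(172,90,40),(180,255,255))
    m=cv2.morphologyEx(m,cv2.MORPH_CLOSE,np.ones((3,3)))
    best=None
    for c in cv2.findContours(m,0,1)[0]:
        if cv2.contourArea(c)<200: continue
        q=np.array([ray(f,*p[0],z)[:2] for p in c],np.float32); b=cv2.minAreaRect(q)
        if np.hypot(*(np.array(b[0])-near))<40: best=b
    if best is None: return None
    p=cv2.boxPoints(best); e=max((p[1]-p[0],p[2]-p[1]),key=lambda a:np.hypot(*a))
    return np.round(best[0],1),np.round(best[1],1),np.degrees(np.arctan(e[1]/e[0])).round(1)
E
python3 - <<'E'
from m import *
for n in('top','side'):
    f=grab(n)
    print(n,'glug',tags(f,'g',(428,141)),'rlug',tags(f,'r',(420,345)))
    print('gn',nest(f,'g',(581,293)),'rn',nest(f,'r',(627,113)))
    P=dep(f);H=hsv(f); m=cv2.inRange(H,(20,110,60),(36,255,255))>0
    q=P[m&(P[...,2]>120)&(P[...,2]<170)&(P[...,0]>300)]; print('bar',q.mean(0).round(1),q.min(0).round(),q.max(0).round())
    c=cv2.fitLine(q[:,:2].astype(np.float32),cv2.DIST_HUBER,0,.01,.01).ravel();print(c)
    if n=='top':
        a=f['color'][150:310,180:300,::-1]; cv2.imwrite('pics/crop.png',cv2.resize(a,None,fx=3.7,fy=3.7,interpolation=2))
        # cover top/hinge
        q=P[(P[...,2]>98)&(P[...,2]<112)&(P[...,0]>350)&(P[...,0]<700)&(abs(P[...,1]+190)<150)]
        print('cover',q.min(0),q.max(0),cv2.minEnclosingCircle(q[:,:2].astype(np.float32)))
E
```

```text
top glug (array([428.7, 142. ]), np.float64(65.4), np.float64(9.5)) rlug (array([418.9, 347.3]), np.float64(65.3), np.float64(-17.2))
gn (array([584.5, 286.6]), array([ 68.6, 113.1]), np.float32(-16.1)) rn (array([626. , 112.2]), array([ 73.1, 118.7]), np.float32(-14.7))
bar [ 466.8 -204.7  153.6] [ 461. -259.  123.] [ 472. -152.  161.]
[ 1.6297886e-02 -9.9986720e-01  4.6667862e+02 -2.0429160e+02]
cover [ 427.67813263 -310.09593593   98.10374862] [ 655.50291365 -105.75607199  111.98778757] ((544.0188598632812, -206.58241271972656), 117.61570739746094)
side glug (array([432.5, 139.5]), np.float64(65.0), np.float64(10.3)) rlug (array([421.7, 344.8]), np.float64(65.9), np.float64(-17.5))
gn (array([585.9, 279.9]), array([ 78.5, 113.6]), np.float32(-16.9)) rn (array([627. , 105.3]), array([ 79.5, 115.8]), np.float32(-14.2))
bar [ 469.7 -219.7  150.6] [ 464. -266.  121.] [ 476. -157.  159.]
[ 1.0536790e-02 -9.9994451e-01  4.6961035e+02 -2.2003830e+02]
```

View pics/crop.png

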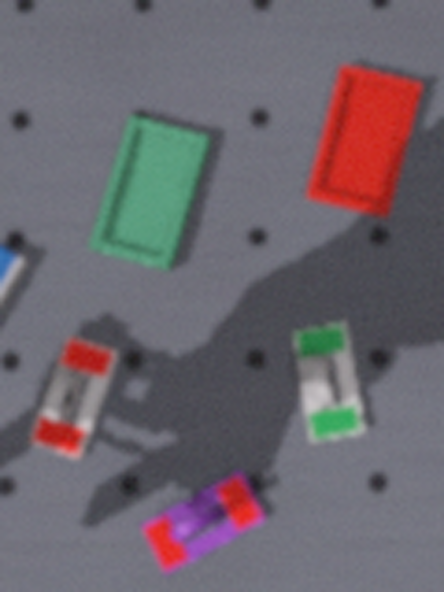

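The crop confirms it: green-tagged lug at crop (330,380), red-tagged steel lug at (75,395), purple look-alike at (205,520). Going above the green lug.

>>> step_arm --commands '[[[0, 0, 0.04, 14.6, -31.5, 0, 0], [0, 0, 0.04, 14.6, -31.5, 0, 0], [0, 0, 0.04, 14.6, -31.5, 0, 0], [0, 0, 0.04, 14.6, -31.5, 0, 0], [0, 0, 0.04, 14.6, -31.5, 0, 0], [0, 0, 0.04, 14.6, -31.5, 0, 0], [0, 0, 0.04, 14.6, -31.5, 0, 0], [0, 0, 0.04, 14.6, -31.5, 0, 0], [0, 0, 0.04, 14.6, -31.5, 0, 0], [0, 0, 0.04, 14.6, -31.5, 0, 0]]]'

```text
time: 1.03
ee_pos: [370.4, 266.9, 214.0]
eef_rot: [0.0, -0.018, 1.0, 0.0]
wrist_force: [0.4, 1.6, 1.2]
opening: 1.0
grip_force: 0.0
```

>>> step_arm --commands '[[[0, 0, 0.04, 14.6, -31.5, 0, 0], [0, 0, 0.04, 14.6, -31.5, 0, 0], [0, 0, 0.04, 14.6, -31.5, 0, 0], [0, 0, 0.02, 14.6, -31.5, 0, 0], [0, 0, 0, 0, 0, 0, 0], [0, 0, 0, 0, 0, 0, 0]]]'

```text
time: 1.53
ee_pos: [429.1, 141.1, 213.9]
eef_rot: [-0.0, -0.085, 0.996, 0.0]
wrist_force: [-0.6, 0.1, -0.2]
opening: 0.999
grip_force: 0.0
```

```bash
cat > w.py <<'E'
import sys
from m import *
s=bot.get_state(); print(s['time'],s['ee_pos'].round(1),s['opening'].round(3),s['wrist_force'].round(1))
from scipy.spatial.transform import Rotation as Ro
q=s['eef_rot']; R=Ro.from_quat(np.r_[q[1:],q[0]]).as_matrix(); print('tool y ang',np.degrees(np.arctan2(R[1,1],R[0,1])).round(1),'z',R[:,2].round(3),'cam',[round(x,2) for x in s['joints']])
f=grab('wrist',sys.argv[1] if len(sys.argv)>1 else None); print(-f['R'].T@f['t'])
for k,c,p,z in(('lug','g',(429,141),8),('lug','r',(420,346),8),('nest','g',(584,287),14),('nest','r',(627,112),14)):
    try: print(k,c,(tags if k=='lug' else nest)(f,c,p,z))
    except Exception as e: pass
E
python3 w.py w1
```

```text
Traceback (most recent call last):
  File "w.py", line 3, in <module>
    s=bot.get_state(); print(s['time'],s['ee_pos'].round(1),s['opening'].round(3),s['wrist_force'].round(1))
                                                            ^^^^^^^^^^^^^^^^^^
AttributeError: 'float' object has no attribute 'round'
```

```bash
sed -i "s/s\['opening'\].round(3)/round(s['opening'],3)/" w.py; python3 w.py w1
```

```text
1.5333 [429.1 141.1 213.9] 0.999 [-0.6  0.1 -0.2]
tool y ang 99.7 z [-0.  0. -1.] cam [np.float64(0.19), np.float64(0.25), np.float64(1.75), np.float64(0.0), np.float64(1.14), np.float64(-1.56)]
[353.04485551 128.20230985 385.15408632]
lug g (array([430.8, 141. ]), np.float64(65.4), np.float64(9.6))
lug r (array([420.2, 347.2]), np.float64(65.0), np.float64(-18.7))
nest g (array([599.8, 275.1]), array([44.5, 80.4]), np.float32(-80.4))
nest r (array([635.9, 110.1]), array([69.2, 98.6]), np.float32(-14.4))
```

View pics/w1.png

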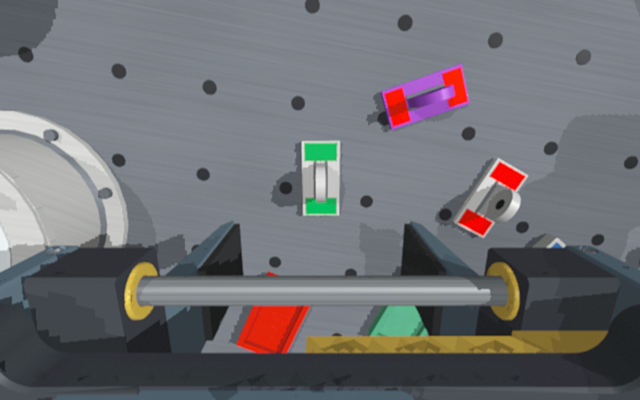

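Wrist view: the green lug is at (320,178), square to the fingers, measured at (430.8,141.0). Tag spacing is 65 mm in all views. Descending and gripping.

>>> step_arm --commands '[[[0, 0, 0, 1.7, 0, -30, 0], [0, 0, 0, 0, 0, -36, 0], [0, 0, 0, 0, 0, -36, 0], [0, 0, 0, 0, 0, -36, 0], [0, 0, 0, 0, 0, -30, 0], [0, 0, 0, 0, 0, -20, 0], [0, 0, 0, 0, 0, -10, 0], [0, 0, 0, 0, 0, 0, 0], [0, 0, 0, 0, 0, 0, 0.5], [0, 0, 0, 0, 0, 0, 1]]]'

```text
time: 2.42
ee_pos: [430.4, 143.1, 16.6]
eef_rot: [0.0, -0.087, 0.996, 0.0]
wrist_force: [-0.3, -0.1, -0.8]
opening: 0.885
grip_force: 0.0
```

>>> step_arm --commands '[[[0, 0, 0, 0, 0, 0, 1], [0, 0, 0, 0, 0, 0, 1], [0, 0, 0, 0, 0, 0, 1], [0, 0, 0, 0, 0, 0, 1], [0, 0, 0, 0, 0, 0, 1], [0, 0, 0, 0, 0, 0, 1]]]'

```text
time: 2.92
ee_pos: [430.3, 142.4, 16.1]
eef_rot: [0.0, -0.086, 0.996, 0.0]
wrist_force: [-0.3, -0.1, -0.3]
opening: 0.445
grip_force: 0.0
```

>>> step_arm --commands '[[[0, 0, 0, 0, 0, 0, 1], [0, 0, 0, 0, 0, 0, 1], [0, 0, 0, 0, 0, 0, 1], [0, 0, 0, 0, 0, 0, 1], [0, 0, 0, 0, 0, 0, 1], [0, 0, 0, 0, 0, 0, 1], [0, 0, 0, 0, 0, 0, 1]]]'

```text
time: 3.5
ee_pos: [430.2, 142.4, 15.9]
eef_rot: [-0.0, -0.087, 0.996, -0.0]
wrist_force: [0.7, -1.5, -1.1]
opening: 0.11
grip_force: 30.0
```

>>> step_arm --commands '[[[0, 0, 0, 0, 0, 15, 1], [0, 0, 0, 0, 0, 30, 1], [0, 0, 0, 0, 0, 35, 1], [0, 0, -0.055, 28, 7, 20, 1], [0, 0, -0.055, 30, 7, 20, 1], [0, 0, -0.055, 30, 7, 20, 1], [0, 0, -0.055, 30, 7, 20, 1], [0, 0, -0.055, 30, 7, 20, 1], [0, 0, -0.055, 30, 7, 10, 1], [0, 0, -0.055, 30, 7, 10, 1]]]'

```text
time: 4.33
ee_pos: [639.4, 191.8, 216.8]
eef_rot: [0.0, 0.107, 0.994, 0.0]
wrist_force: [0.7, 0.3, -2.9]
opening: 0.11
grip_force: 30.0
```

>>> step_arm --commands '[[[0, 0, -0.055, 30, 9, 0, 1], [0, 0, 0, 0, 0, 0, 1], [0, 0, 0, 0, 0, 0, 1]]]'

```text
time: 4.58
ee_pos: [668.7, 200.6, 214.6]
eef_rot: [-0.001, 0.133, 0.991, -0.0]
wrist_force: [-0.1, -0.3, -3.7]
opening: 0.109
grip_force: 30.0
```

```bash
python3 w.py w2
```

```text
4.5833 [668.7 200.6 214.6] 0.109 [-0.1 -0.3 -3.7]
tool y ang 74.7 z [-0.001 -0.    -1.   ] cam [np.float64(0.21), np.float64(0.6), np.float64(1.14), np.float64(0.0), np.float64(1.4), np.float64(-1.1)]
[594.5158966  220.87854161 385.9650219 ]
nest g (array([585.8, 288.1]), array([ 68.6, 114.7]), np.float32(-15.9))
nest r (array([627.6, 113.4]), array([ 70.8, 115.2]), np.float32(-14.2))
```

View pics/w2.png

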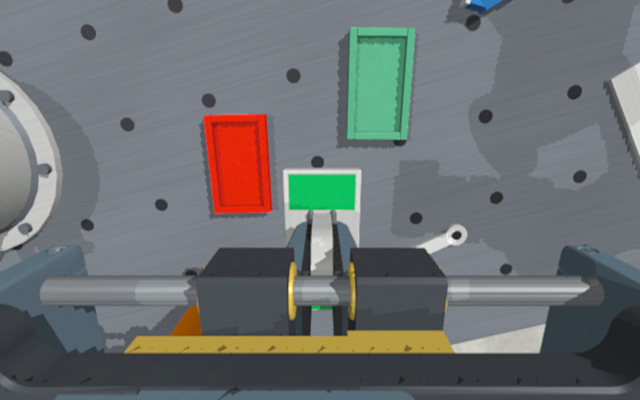

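The wrist view shows the red nest at (238,164) and the green nest at (380,83), with the lug held square. Sizes match, so I take green (586,287.3) at −16° and red (627.5,112.5) at −14.3°.

>>> step_arm --commands '[[[0, 0, -0.012, -20, 21, 0, 1], [0, 0, 0, -21, 22, -20, 1], [0, 0, 0, -21, 22, -25, 1], [0, 0, 0, -20.7, 21.7, -30, 1], [0, 0, 0, 0, 0, -35, 1], [0, 0, 0, 0, 0, -30, 1], [0, 0, 0, 0, 0, -20, 1], [0, 0, 0, 0, 0, -9, 1], [0, 0, 0, 0, 0, 0, 1], [0, 0, 0, 0, 0, 0, 1]]]'

```text
time: 5.47
ee_pos: [585.8, 286.6, 48.2]
eef_rot: [0.0, 0.139, 0.99, 0.0]
wrist_force: [0.7, 0.6, -2.8]
opening: 0.112
grip_force: 30.0
```

```bash
python3 w.py
```

```text
5.4667 [585.8 286.6  48.2] 0.112 [ 0.7  0.6 -2.8]
tool y ang 74.0 z [ 0.  0. -1.] cam [np.float64(0.36), np.float64(0.71), np.float64(1.43), np.float64(0.0), np.float64(1.0), np.float64(-0.93)]
[511.61422424 307.68672509 219.44621152]
nest g (array([564.2, 294.2]), array([67.9, 70.9]), np.float32(-16.0))
nest r (array([622.7, 131.4]), array([49.3, 41.4]), np.float32(74.3))
```

>>> step_arm --commands '[[[0, 0, 0, 0, 0.5, -10, 1], [0, 0, 0, 0, 0, -8, 1], [0, 0, 0, 0, 0, -4, 1], [0, 0, 0, 0, 0, -3, 1], [0, 0, 0, 0, 0, 0, 1], [0, 0, 0, 0, 0, 0, 1]]]'

```text
time: 6.02
ee_pos: [585.9, 287.2, 22.3]
eef_rot: [-0.0, 0.139, 0.99, -0.0]
wrist_force: [-1.0, 0.1, -3.1]
opening: 0.112
grip_force: 30.0
```

>>> step_arm --commands '[[[0, 0, 0, 0, 0, -0.5, 1], [0, 0, 0, 0, 0, 0, 0.4], [0, 0, 0, 0, 0, 0, 0.4], [0, 0, 0, 0, 0, 0, 0.4], [0, 0, 0, 0, 0, 0, 0.4], [0, 0, 0, 0, 0, 0, 0.4], [0, 0, 0, 0, 0, 20, 0.4], [0, 0, 0, 0, 0, 35, 0.2], [0, 0, 0, 0, 0, 35, 0], [0, 0, 0, 0, 0, 40, 0]]]'

```text
time: 6.85
ee_pos: [585.1, 286.9, 152.5]
eef_rot: [-0.001, 0.139, 0.99, -0.001]
wrist_force: [0.7, 0.9, -0.5]
opening: 0.737
grip_force: 0.0
```

>>> step_arm --commands '[[[0, 0, 0, -15, 5, 20, 0], [0, 0, -0.006, -25, 9, 20, 0], [0, 0, -0.006, -25, 9, 20, 0], [0, 0, -0.006, -25, 9, 0, 0], [0, 0, -0.006, -25, 9, 0, 0], [0, 0, -0.006, -25, 9, 0, 0], [0, 0, 0, -25, 10, 0, 0], [0, 0, 0, 0, 0, 0, 0], [0, 0, 0, 0, 0, 0, 0]]]'

```text
time: 7.6
ee_pos: [420.0, 347.7, 212.3]
eef_rot: [0.0, 0.153, 0.988, 0.0]
wrist_force: [0.8, -0.2, 0.7]
opening: 1.002
grip_force: 0.0
```

```bash
python3 w.py w3; python3 -c "
from m import *
print(tags(grab('side'),'g',(586,287),14))"
```

```text
7.6 [420.  347.7 212.3] 1.002 [ 0.8 -0.2  0.7]
tool y ang 72.4 z [ 0.  0. -1.] cam [np.float64(0.58), np.float64(0.38), np.float64(1.55), np.float64(-0.0), np.float64(1.21), np.float64(-0.68)]
[346.36336553 370.81852439 383.55374977]
lug r (array([420.6, 346. ]), np.float64(65.9), np.float64(-18.2))
nest g (array([601.7, 261.5]), array([24.2, 65.4]), np.float32(-15.4))
nest r NoneTraceback (most recent call last):
  File "<string>", line 3, in <module>
    print(tags(grab('side'),'g',(586,287),14))
          ~~~~^^^^^^^^^^^^^^^^^^^^^^^^^^^^^^^
  File "m.py", line 11, in tags
    d=r[0]-r[1]; return ((r[0]+r[1])/2).round(1)[:2],np.hypot(*d[:2]).round(1),np.degrees(np.arctan(d[1]/d[0])).round(1)
           ~^^^
IndexError: list index out of range
```

Descend onto the red lug (420.4,346.3), angle −18°. I'll look at the green nest later.

>>> step_arm --commands '[[[0, 0, -0.007, 0.4, -1.2, -30, 0], [0, 0, 0, 0, 0, -36, 0], [0, 0, 0, 0, 0, -36, 0], [0, 0, 0, 0, 0, -36, 0], [0, 0, 0, 0, 0, -30, 0.2], [0, 0, 0, 0, 0, -18, 0.3], [0, 0, 0, 0, 0, -10, 0.4], [0, 0, 0, 0, 0, 0, 1], [0, 0, 0, 0, 0, 0, 1], [0, 0, 0, 0, 0, 0, 1]]]'

```text
time: 8.53
ee_pos: [422.3, 346.4, 17.1]
eef_rot: [0.001, 0.157, 0.988, 0.001]
wrist_force: [1.1, -0.8, -0.6]
opening: 0.587
grip_force: 0.0
```

>>> step_arm --commands '[[[0, 0, 0, 0, 0, 0, 1], [0, 0, 0, 0, 0, 0, 1], [0, 0, 0, 0, 0, 0, 1], [0, 0, 0, 0, 0, 0, 1], [0, 0, 0, 0, 0, 0, 1], [0, 0, 0, 0, 0, 0, 1], [0, 0, 0, 0, 0, 0, 1], [0, 0, 0, 0, 0, 0, 1]]]'

```text
time: 9.2
ee_pos: [421.3, 346.0, 16.0]
eef_rot: [-0.0, 0.157, 0.988, -0.0]
wrist_force: [-0.3, -0.2, 2.7]
opening: 0.113
grip_force: 30.0
```

>>> step_arm --commands '[[[0, 0, 0, 0, 0, 15, 1], [0, 0, 0, 0, 0, 30, 1], [0, 0, 0, 0, 0, 35, 1], [0, 0, 0.01, 20, -23, 25, 1], [0, 0, 0.01, 24, -27, 25, 1], [0, 0, 0.01, 24, -27, 20, 1], [0, 0, 0.01, 24, -27, 0, 1], [0, 0, 0.01, 24, -27, 0, 1], [0, 0, 0.01, 24, -27, 0, 1], [0, 0, 0.005, 24, -27, 0, 1]]]'

```text
time: 10.03
ee_pos: [584.7, 160.8, 164.5]
eef_rot: [-0.0, 0.125, 0.992, -0.0]
wrist_force: [2.3, 0.8, -3.5]
opening: 0.109
grip_force: 30.0
```

>>> step_arm --commands '[[[0, 0, 0, 24, -27, 0, 1], [0, 0, 0, 19, -21.5, -10, 1], [0, 0, 0, 0, 0, -25, 1], [0, 0, 0, 0, 0, -35, 1], [0, 0, 0, 0, 0, -30, 1], [0, 0, 0, 0, 0, -15, 1], [0, 0, 0, 0, 0, 0, 1], [0, 0, 0, 0, 0, 0, 1]]]'

```text
time: 10.7
ee_pos: [626.5, 113.9, 49.1]
eef_rot: [-0.001, 0.125, 0.992, -0.0]
wrist_force: [0.1, 0.0, -2.2]
opening: 0.112
grip_force: 30.0
```

```bash
python3 w.py
```

```text
10.7 [626.5 113.9  49.1] 0.112 [ 0.1  0.  -2.2]
tool y ang 75.6 z [-0.002 -0.    -1.   ] cam [np.float64(0.09), np.float64(0.7), np.float64(1.47), np.float64(0.0), np.float64(0.98), np.float64(-1.23)]
[552.08919099 132.95212689 220.53602649]
nest g (array([585.9, 284.4]), array([ 75.3, 112.2]), np.float32(-15.6))
nest r (array([605.1, 117.8]), array([68.5, 70.7]), np.float32(-14.4))
```

>>> step_arm --commands '[[[0, 0, 0, 0.8, -0.8, -10, 1], [0, 0, 0, 0, 0, -9, 1], [0, 0, 0, 0, 0, -4, 1], [0, 0, 0, 0, 0, -3.5, 1], [0, 0, 0, 0, 0, 0, 1], [0, 0, 0, 0, 0, 0, 1]]]'

```text
time: 11.25
ee_pos: [627.8, 113.2, 23.1]
eef_rot: [-0.0, 0.125, 0.992, -0.0]
wrist_force: [0.9, 0.0, -2.6]
opening: 0.106
grip_force: 30.0
```

>>> step_arm --commands '[[[0, 0, 0, 0, 0, -1, 1], [0, 0, 0, 0, 0, 0, 0.4], [0, 0, 0, 0, 0, 0, 0.4], [0, 0, 0, 0, 0, 0, 0.4], [0, 0, 0, 0, 0, 0, 0.4], [0, 0, 0, 0, 0, 0, 0.4], [0, 0, 0, 0, 0, 20, 0.4], [0, 0, 0, 0, 0, 35, 0.4], [0, 0, 0, 0, 0, 35, 0.4], [0, 0, 0, 0, 0, 40, 0.4]]]'

```text
time: 12.08
ee_pos: [627.0, 113.0, 152.8]
eef_rot: [-0.001, 0.125, 0.992, -0.0]
wrist_force: [1.1, -0.2, 0.1]
opening: 0.601
grip_force: 0.0
```

>>> step_arm --commands '[[[0, 0, 0, 0, 10, 30, 0.4], [0, 0, 0, 10, 20, 20, 0.4], [0, 0, 0, 10, 20, 0, 0.4], [0, 0, 0, 10, 20, 0, 0.4], [0, 0, 0, 10, 16, 0, 0.4], [0, 0, 0, 0, 0, 0, 0.4], [0, 0, 0, 0, 0, 0, 0.4]]]'

```text
time: 12.67
ee_pos: [667.8, 199.7, 201.8]
eef_rot: [-0.0, 0.124, 0.992, -0.0]
wrist_force: [-0.5, -0.5, -0.6]
opening: 0.601
grip_force: 0.0
```

```bash
python3 w.py w4; python3 - <<'E'
from h import *
f=grab('wrist'); P=dep(f)
for c in((586,287.3,-16),(627.5,112.5,-14.3)):
    a=np.radians(c[2]); d=(P[...,:2]-c[:2])@np.array([[np.cos(a),-np.sin(a)],[np.sin(a),np.cos(a)]])
    m=(abs(d[...,0])<48)&(abs(d[...,1])<25)&(P[...,2]>10.5)&(P[...,2]<18)
    q=d[m]; print(len(q),q.min(0),q.max(0)); 
    for s in(-1,1):
        z=P[m&(s*d[...,0]>25)][:,2]; print(len(z),np.percentile(z,[5,50,95]).round(1))
E
```

```text
12.6667 [667.8 199.7 201.8] 0.601 [-0.5 -0.5 -0.6]
tool y ang 75.7 z [-0. -0. -1.] cam [np.float64(0.21), np.float64(0.61), np.float64(1.16), np.float64(-0.0), np.float64(1.37), np.float64(-1.12)]
[593.09446516 218.70191331 373.10454601]
nest g (array([585.9, 288. ]), array([ 68.6, 115. ]), np.float32(-15.7))
nest r (array([627.6, 113.4]), array([ 70.8, 114.3]), np.float32(-14.2))
3094 [-45.89519834 -24.97431491] [47.99687539 23.56648248]
954 [13.8 15.6 16.9]
774 [13.4 15.4 17. ]
2461 [-46.02694491 -20.9474463 ] [47.95654247 23.66660194]
812 [13.4 15.1 16.7]
620 [13.5 15.2 16.5]
```

View pics/w4.png

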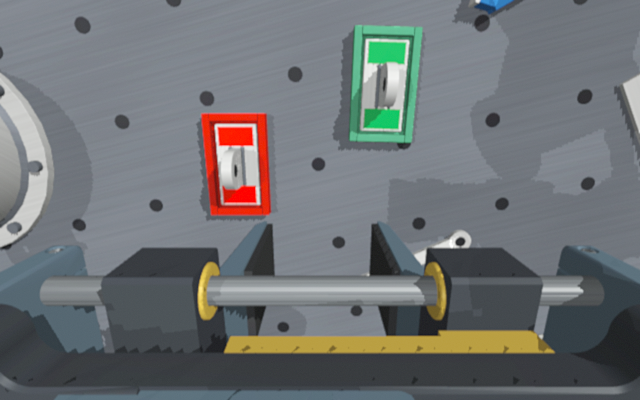

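Both lugs lie flat and level in their nests: red at (238,165), green at (386,85), with foot tops about 15 mm at both ends. Next I go above the cover handle.

>>> step_arm --commands '[[[0, 0, -0.09, -14, -30, 20, 0.2], [0, 0, -0.09, -14, -30, 20, 0.2], [0, 0, -0.09, -14, -30, 20, 0.2], [0, 0, -0.09, -14, -30, 20, 0.2], [0, 0, -0.09, -14, -30, 20, 0.2], [0, 0, -0.09, -14, -30, 18, 0.2], [0, 0, -0.09, -14, -30, 0, 0.2], [0, 0, -0.09, -14, -30, 0, 0.2], [0, 0, -0.09, -14, -30, 0, 0.2], [0, 0, -0.09, -14, -30, 0, 0.2]]]'

```text
time: 13.6
ee_pos: [526.1, -102.6, 320.4]
eef_rot: [0.0, 0.546, 0.838, -0.0]
wrist_force: [0.7, -1.3, 0.0]
opening: 0.796
grip_force: 0.0
```

>>> step_arm --commands '[[[0, 0, -0.09, -14, -32, 0, 0.2], [0, 0, -0.09, -14, -32, 0, 0.2], [0, 0, -0.09, -16, -33, 0, 0.2], [0, 0, -0.09, -16, -33, 0, 0.2], [0, 0, -0.05, 0, 0, 0, 0.2], [0, 0, 0, 0, 0, 0, 0.2], [0, 0, 0, 0, 0, 0, 0.2]]]'

```text
time: 14.18
ee_pos: [467.2, -231.0, 320.2]
eef_rot: [-0.0, 0.703, 0.711, 0.0]
wrist_force: [-0.3, 0.2, 0.1]
opening: 0.799
grip_force: 0.0
```

```bash
python3 w.py w5; python3 - <<'E'
from h import *
for n in('wrist','top'):
    f=grab(n); P=dep(f);H=hsv(f); m=(cv2.inRange(H,(20,110,60),(36,255,255))>0)&(P[...,2]>140)&(P[...,2]<165)&(abs(P[...,0]-468)<30)&(abs(P[...,1]+205)<80)
    v,u=np.nonzero(m); q=np.array([ray(f,a,b,151)[:2] for a,b in zip(u,v)],np.float32); b=cv2.minAreaRect(q); print(n,len(q),b,P[m].mean(0))
    l=cv2.fitLine(q,cv2.DIST_HUBER,0,.01,.01).ravel(); print(l)
    # housing flange: z 5..14, hinge lugs
    g=P[(P[...,2]>98)&(P[...,2]<125)&(P[...,0]>630)&(P[...,0]<700)&(abs(P[...,1]+205)<70)]
    if len(g): print('hinge',g.min(0),g.max(0),g.mean(0))
E
```

```text
14.1833 [ 467.2 -231.   320.2] 0.799 [-0.3  0.2  0.1]
tool y ang 0.6 z [ 0.  0. -1.] cam [np.float64(-0.57), np.float64(0.25), np.float64(1.43), np.float64(0.0), np.float64(1.46), np.float64(-0.58)]
[ 465.72860501 -154.52907511  491.51540454]
nest g None
nest r None
wrist 1053 ((468.04998779296875, -207.22430419921875), (10.880834579467773, 111.00648498535156), 1.0020498037338257) [ 468.30387051 -203.80538424  154.26303561]
[ 1.3734222e-02 -9.9990571e-01  4.6816266e+02 -2.0459135e+02]
hinge [ 630.03109702 -250.53267936   98.21699954] [ 659.44433185 -159.12545778  114.18016948] [ 643.44988537 -203.39530291  108.76442145]
top 109 ((467.1745910644531, -189.41323852539062), (10.212095260620117, 71.76065063476562), 1.755367398262024) [ 466.90102871 -189.16623507  154.03759744]
[ 3.0878240e-02 -9.9952316e-01  4.6721558e+02 -1.8952707e+02]
hinge [ 630.47617033 -252.32307479   99.63614922] [ 656.15074037 -159.84813685  118.08147186] [ 643.11231563 -205.26243452  108.44283537]
```

View pics/w5.png

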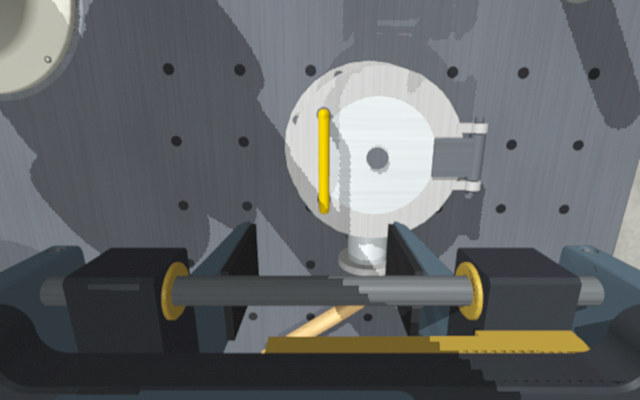

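Wrist view: the bar runs from (323,113) to (324,210) and the hinge is at (478,157). Bar centre is (468.2,−205.5), so the hinge is at (649,−203), consistent with the measured hinge plates. Descending onto the bar.

>>> step_arm --commands '[[[0, 0, 0.005, 1, 13, -10, 0.2], [0, 0, 0, 0, 12.5, -35, 0.2], [0, 0, 0, 0, 0, -38, 0.2], [0, 0, 0, 0, 0, -38, 0.3], [0, 0, 0, 0, 0, -35, 0.4], [0, 0, 0, 0, 0, -22, 0.5], [0, 0, 0, 0, 0, -12, 0.6], [0, 0, 0, 0, 0, 0, 0.7], [0, 0, 0, 0, 0, 0, 0.7], [0, 0, 0, 0, 0, 0, 0.7]]]'

```text
time: 15.17
ee_pos: [469.6, -205.3, 131.1]
eef_rot: [0.001, 0.701, 0.713, 0.0]
wrist_force: [-0.1, -0.7, 0.1]
opening: 0.327
grip_force: 0.0
```

>>> step_arm --commands '[[[0, 0, 0, 0, 0, 0, 1], [0, 0, 0, 0, 0, 0, 1], [0, 0, 0, 0, 0, 0, 1], [0, 0, 0, 0, 0, 0, 1], [0, 0, 0, 0, 0, 0, 1], [0, 0, 0, 0, 0, 0, 1], [0, 0, 0, 0, 0, 0, 1]]]'

```text
time: 15.75
ee_pos: [469.1, -205.6, 131.0]
eef_rot: [0.001, 0.702, 0.712, 0.0]
wrist_force: [-1.5, 0.3, 8.4]
opening: 0.124
grip_force: 30.0
```

>>> step_arm --commands '[[[0, 0, 0, 1.2, 4.7, 4.7, 1], [0, 0, 0, 0, 0, 0, 1]]]'

```text
time: 15.92
ee_pos: [470.5, -203.1, 136.1]
eef_rot: [0.002, 0.702, 0.713, -0.001]
wrist_force: [-5.9, -22.1, -1.0]
opening: 0.121
grip_force: 30.0
```

I wrote 4.7 into the y slot by mistake. Taking it back at once.

>>> step_arm --commands '[[[0, 0, 0, 0, -4.7, 0, 1], [0, 0, 0, 0, 0, 0, 1]]]'

```text
time: 16.08
ee_pos: [470.0, -203.8, 134.7]
eef_rot: [-0.001, 0.702, 0.712, 0.001]
wrist_force: [5.9, 15.0, -5.4]
opening: 0.121
grip_force: 30.0
```

>>> step_arm --commands '[[[0, 0, 0, 0, 1.7, 0, 1], [0, 0, 0, 0, 0, 0, 1]]]'

```text
time: 16.25
ee_pos: [470.1, -203.6, 134.9]
eef_rot: [0.0, 0.702, 0.712, -0.0]
wrist_force: [1.6, -0.3, -4.6]
opening: 0.126
grip_force: 30.0
```

Forces are back to normal and the cover is still held. Continuing along the arc.

>>> step_arm --commands '[[[0, 0, 0, 1.5, 0, 4.7, 1], [0, 0, 0, 3.2, 0, 9.3, 1], [0, 0, 0, 3.7, 0.1, 9.1, 1], [0, 0, 0, 4.1, 0.1, 8.9, 1], [0, 0, 0, 0, 0, 0, 1]]]'

```text
time: 16.67
ee_pos: [482.6, -203.5, 168.4]
eef_rot: [0.0, 0.702, 0.712, -0.0]
wrist_force: [-4.2, -1.7, -2.7]
opening: 0.122
grip_force: 30.0
```

>>> step_arm --commands '[[[0, 0, 0, 4.6, 0.1, 8.6, 1], [0, 0, 0, 5.1, 0.1, 8.4, 1], [0, 0, 0, 5.5, 0.1, 8.1, 1], [0, 0, 0, 5.9, 0.1, 7.8, 1], [0, 0, 0, 6.3, 0.1, 7.5, 1], [0, 0, 0, 6.7, 0.1, 7.2, 1], [0, 0, 0, 0, 0, 0, 1]]]'

```text
time: 17.25
ee_pos: [515.3, -203.0, 216.1]
eef_rot: [-0.001, 0.702, 0.712, -0.001]
wrist_force: [-20.8, -2.8, 15.0]
opening: 0.128
grip_force: 30.0
```

>>> step_arm --commands '[[[0, 0, 0, 7.0, 0.1, 6.8, 1], [0, 0, 0, 7.4, 0.1, 6.4, 1], [0, 0, 0, 7.7, 0.1, 6.0, 1], [0, 0, 0, 8.0, 0.1, 5.6, 1], [0, 0, 0, 8.3, 0.1, 5.2, 1], [0, 0, 0, 0, 0, 0, 1]]]'

```text
time: 17.75
ee_pos: [555.3, -202.5, 246.5]
eef_rot: [0.0, 0.702, 0.712, -0.0]
wrist_force: [-14.3, 1.5, 18.0]
opening: 0.126
grip_force: 30.0
```

```bash
cat > a.py <<'E'
from h import *
s=bot.get_state(); print(s['ee_pos'].round(1),s['wrist_force'].round(1),s['opening'],s['time'])
b=s['ee_pos']+[0,0,19]-np.array([649.2,0,102]); print('from hinge r',np.hypot(b[0],b[2]),'theta',np.degrees(np.arctan2(b[2],-b[0])-np.arctan2(47,181)))
for n in('side','top','wrist'):
    f=grab(n,'a_'+n); P=dep(f); H=hsv(f); t=b[0]
    m=(abs(P[...,1]+205)<110)&(P[...,0]>480)&(P[...,0]<640)&(P[...,2]>130)&(P[...,2]<320)&(H[...,1]<60)&(H[...,2]>120)
    q=P[m]
    if len(q)<200: print(n,len(q)); continue
    # robust plane x-z line by RANSAC
    best=0; rng=np.random.default_rng(0)
    for _ in range(300):
        p=q[rng.integers(len(q),size=3)]; w=np.cross(p[1]-p[0],p[2]-p[0]); L=np.linalg.norm(w)
        if L<500: continue
        w/=L; i=abs((q-p[0])@w)<3
        if abs(w[1])<.15 and i.sum()>best: best=i.sum(); I=i
    c=q[I].mean(0); w=np.linalg.svd(q[I]-c,full_matrices=False)[2][2]; print(n,len(q),best,'angle',np.degrees(np.arccos(abs(w[2]))),w, c)
E
python3 a.py
```

```text
[ 555.3 -202.5  246.5] [-14.3   1.5  18. ] 0.12578006694117116 17.75
from hinge r 188.50486618773715 theta 45.580081013701545
side 1112 1066 angle 44.74913893419585 [0.70396114 0.00777308 0.71019596] [ 562.37560681 -226.51163242  194.38049258]
top 246 239 angle 44.73790449071822 [-0.70380573 -0.00911755 -0.71033398] [ 563.9202087  -166.25158973  187.69909736]
wrist 22280 22118 angle 44.30390179287419 [0.69821707 0.0185718  0.71564517] [ 551.73715736 -161.22899301  201.47273519]
```

Cover is at 44.7° in three views. The tool presses slightly inward along the radius, so I ease it by about 2 mm and go on to 60°.

>>> step_arm --commands '[[[0, 0, 0, 7.8, 0.1, 6.2, 1], [0, 0, 0, 8.8, 0.1, 4.3, 1], [0, 0, 0, 9.0, 0.1, 3.8, 1], [0, 0, 0, 9.2, 0.1, 3.3, 1], [0, 0, 0, 9.4, 0.1, 2.9, 1], [0, 0, 0, 0, 0, 0, 1], [0, 0, 0, 0, 0, 0, 1]]]'

```text
time: 18.48
ee_pos: [599.4, -202.0, 265.9]
eef_rot: [0.0, 0.702, 0.712, -0.0]
wrist_force: [-5.1, -1.6, 7.7]
opening: 0.124
grip_force: 30.0
```

```bash
python3 a.py
```

```text
[ 599.4 -202.   265.9] [-5.1 -1.6  7.7] 0.12398509739712066 18.4833
from hinge r 189.53829601163895 theta 60.20929433569182
side 401 394 angle 58.857682586928505 [0.85588484 0.00093657 0.51716561] [ 582.54373142 -229.02234505  224.95942387]
top 55
wrist 11718 11565 angle 59.16470555250877 [0.8583365  0.0229893  0.51257189] [ 576.74021685 -168.01460133  230.17826127]
```

>>> step_arm --commands '[[[0, 0, 0, 2.6, 0, 0.8, 1], [0, 0, 0, 0, 0, 0, 1], [0, 0, 0, 0, 0, 0, 1], [0, 0, 0, 0, 0, 0, 1]]]'

```text
time: 18.97
ee_pos: [601.6, -202.0, 266.5]
eef_rot: [0.0, 0.702, 0.712, -0.0]
wrist_force: [-5.3, 1.7, 7.6]
opening: 0.12
grip_force: 30.0
```

```bash
python3 a.py
```

```text
[ 601.6 -202.   266.5] [-5.3  1.7  7.6] 0.11983097312038285 18.9667
from hinge r 189.55467611131266 theta 60.90195560679083
side 353 351 angle 59.49355964836666 [ 0.86157136 -0.00113294  0.50763521] [ 582.15999004 -228.93207637  228.98874367]
top 53
wrist 10746 10608 angle 59.928443815002545 [0.86507828 0.02360551 0.50108118] [ 579.08282196 -168.93302452  230.32899183]
```

View pics/a_side.png

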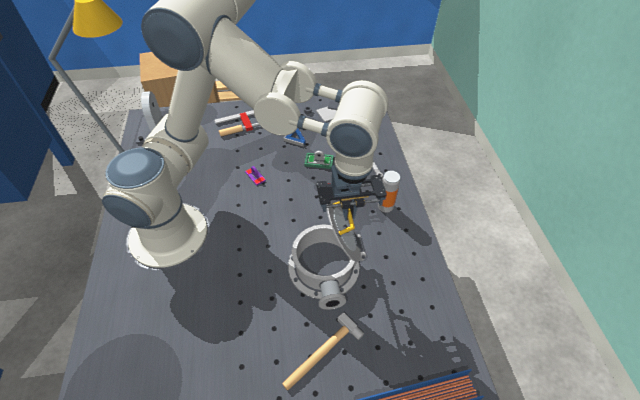

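The side view shows the cover held up by the bar at (345,225), bystanders untouched (hammer at (320,350), can at (390,190)). The views read 59.5–59.9° and kinematics 60.9°, so 60° within error. Handing in.

```bash
python3 -c "
from cell import bot
print(bot.close_job())"
```

```text
the job is handed in; nothing more can be done
None
```

The job is handed in at about 19 s: both lugs lie flat in their matching nests, and the gripper is still holding the cover by its handle at about 60° (cameras 59.5–59.9°, arm pose 60.9°). The hammer and spray can look untouched; I did not check the magnet square closely. One mistyped sideways move at about 1.5° of lift slid the grip about 2 mm along the bar (about 22 N at the wrist) and was corrected without losing hold.

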